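# Find the scrap bin with room and hold its swing flap open

### The arm

A 7-joint arm with a two-finger parallel gripper is mounted at the origin on the work surface. World frame = base frame: x ahead of the robot, y to its left, z up, the work surface at z = 0. Lengths are in m, angles in rad, forces in N, time in s.
With the tool pointing down it reaches from about 0.4 to 0.85 m from the base axis. Payload 10.4 kg.
Tool frame: the origin (TCP) lies at the very end of the fingers, on their centre line; the grasp point (between the pads) lies 19 mm behind it; z points along the fingers, y is the line along which they close (so a half turn about z gives the same grasp; the last joint's range is limited). The gripper opens to 85 mm and grips with 20 to 120 N. Pads are 22 mm wide; open, the fingers measure 114 mm over their backs; the gripper's body (76 mm by 85 mm) begins 54 mm behind the grasp point. The pads swing forward as they close: fully open they stand 13 mm farther back than shut.
Start: joints at [1.299, 0.332, -0.065, 1.46, 0.022, 1.35, -0.088], TCP at [0.154, -0.606, 0.231] pointing down, gripper open.
Joint ranges: [-2.6, 2.6], [-0.5, 2.12], [-1.47, 1.34], [0.16, 2.42], [-1.27, 4.41], [0.06, 2.06], [-2.6, 2.6]. Speed limits (rad/s): [2.22, 2.22, 2.79, 2.79, 3.14, 3.14, 3.14].

### API

Orientations are given as a unit quaternion [x, y, z, w].
In Python, from workcell import * gives the robot as it stands.
- The arm moves only by the tool step_arm, never from a script. Its argument "commands" is one flat list of numbers, 7 for each row, row after row: the finger opening in mm, from 0 to 85.4, then the shift along the world's x, y, z as a fraction of full scale, then the turn, a rotation vector about the world's x, y, z as a fraction of full scale. A call has exactly 10 rows; each row is the pose to reach, as a shift and turn from the pose commanded when the call began, turning the shorter way round; what a row does not reach only later rows make up. Full scale, the value 1, is 0.6 m for a shift and pi rad for a turn. A row lasts 1/8 s, in which the tool goes at most 62.5 mm and 10.7 degrees, less where a joint would pass 70% of its speed; a pose out of reach is approached as far as the arm can. A call with a number of a shift or a turn outside -1 to 1 is refused whole. A call with a gripper value outside its range is refused whole. The fingers move at their own pace and stop on an object; "squeeze" is the grip in N (left out, the last holds). Time passes only in rows, so rows that repeat a pose let the fingers close, or fill a call up. It gives the time, the measured TCP pose, the force, the opening and the grip force at its end, in the units of the state.
- get_obs(): the state, without advancing time (a new reading comes with each control period).
- camera(name): name is "side" or "top" or "wrist"; returns the picture (480x640x3 uint8, red, green, blue); there is no depth.
- camera_params(name): a dict with "mtx" (3x3 intrinsics, pixels), "extrinsics" (4x4, takes a point from world to camera coordinates); the wrist camera has in their place "tool_from_camera" (4x4, takes a point from camera to tool coordinates, whose origin is the TCP and whose axes are the flange's). Camera axes: x right, y down, z forward; pixel columns grow to the right and rows downward; lengths in m; the calibration is good to about 2 mm. A picture is of the moment at which its call begins: read the wrist's pose just before it. camera_params takes no time and is no camera call.
- hand_in(): hands the job in; it is judged then, once.
The state is a dict: "clock": time; "joint_pos": joint angles; "joint_velocities": joint speeds; "tau": joint torques, N m; "position": TCP position; "ee_rot": TCP orientation; "ft_force": force on the tool from outside, world axes, zero at the start; "torque": the same for the moment, N m; "grip_width": opening from 0.0 (shut) to 1.0 (fully open); "grasp_force": force on a finger pad.
Only numpy, scipy, OpenCV 4.12 (cv2) and the standard library are available. Lean on these libraries where they do the work, as an engineer would, in place of code of your own. Each camera call takes 0.05 s, during which the arm holds its last target. There are 200 camera calls.

### The job

Three of the four scrap bins on the bench are full right up to their swing flaps, and only one still has room. Press gently with the shut fingertips on the front part of the flaps, one after another, until you find the flap that swings instead of stopping dead; push it open to about 45 degrees or more, and finish while still holding it open with the fingers so that I can throw scrap in. Do not pick up or shift anything on the bench.

Things in the scene. Friction and masses are not known exactly. Their poses are not given: they have to be found in the camera images.
- bins: Rack of four identical grey sheet-steel scrap bins in a row, fixed to the bench: 204 mm deep (x), 556 wide (y), lid tops 190 high. Origin: centre of the underside, on the bench; -x is the front (robot side), +y along the row to the left. Bin centres at y = +201, +67, -67, -201 mm. Each lid has an opening 150 (x) by 100 mm (y), closed by a flush swing flap. 120 mm free depth in the bin with room.
- flap1 (a joint): Swing of flap 1 (1 leftmost, at +y; 4 rightmost), rad: 0 shut and flush; grows as its front goes down into the bin and its rear rises; stop at 1.25. A return spring shuts it when let go (3 to 5 N where pushed). Over a full bin it stops dead at 0.02 to 0.04 (2.5 mm of play); over the bin with room it swings freely. Pressing its rear part moves no flap.
- flap1_front (a point): Where to push flap 1: on its top, mid-width, 62 mm in front of its cross axle (along y, 20 mm behind the bin's centre), 190 mm above the bench when shut; moves with the flap. Plate 146 (x) x 96 (y) x 4 mm, reaching 93 mm in front of the axle, 53 behind. Shut fingers pushed straight down here slide on the flap into the opening; 55 mm down gives about 0.8 rad.
- flap2 (a joint): Swing of flap 2 (1 leftmost, at +y; 4 rightmost), rad: 0 shut and flush; grows as its front goes down into the bin and its rear rises; stop at 1.25. A return spring shuts it when let go (3 to 5 N where pushed). Over a full bin it stops dead at 0.02 to 0.04 (2.5 mm of play); over the bin with room it swings freely. Pressing its rear part moves no flap.
- flap2_front (a point): Where to push flap 2: on its top, mid-width, 62 mm in front of its cross axle (along y, 20 mm behind the bin's centre), 190 mm above the bench when shut; moves with the flap. Plate 146 (x) x 96 (y) x 4 mm, reaching 93 mm in front of the axle, 53 behind. Shut fingers pushed straight down here slide on the flap into the opening; 55 mm down gives about 0.8 rad.
- flap3 (a joint): Swing of flap 3 (1 leftmost, at +y; 4 rightmost), rad: 0 shut and flush; grows as its front goes down into the bin and its rear rises; stop at 1.25. A return spring shuts it when let go (3 to 5 N where pushed). Over a full bin it stops dead at 0.02 to 0.04 (2.5 mm of play); over the bin with room it swings freely. Pressing its rear part moves no flap.
- flap3_front (a point): Where to push flap 3: on its top, mid-width, 62 mm in front of its cross axle (along y, 20 mm behind the bin's centre), 190 mm above the bench when shut; moves with the flap. Plate 146 (x) x 96 (y) x 4 mm, reaching 93 mm in front of the axle, 53 behind. Shut fingers pushed straight down here slide on the flap into the opening; 55 mm down gives about 0.8 rad.
- flap4 (a joint): Swing of flap 4 (1 leftmost, at +y; 4 rightmost), rad: 0 shut and flush; grows as its front goes down into the bin and its rear rises; stop at 1.25. A return spring shuts it when let go (3 to 5 N where pushed). Over a full bin it stops dead at 0.02 to 0.04 (2.5 mm of play); over the bin with room it swings freely. Pressing its rear part moves no flap.
- flap4_front (a point): Where to push flap 4: on its top, mid-width, 62 mm in front of its cross axle (along y, 20 mm behind the bin's centre), 190 mm above the bench when shut; moves with the flap. Plate 146 (x) x 96 (y) x 4 mm, reaching 93 mm in front of the axle, 53 behind. Shut fingers pushed straight down here slide on the flap into the opening; 55 mm down gives about 0.8 rad.
- oil_filter: Used orange oil filter canister, 72 mm across, 85 mm tall, standing in front of the bins. Origin: centre of its underside. Bystander.
- plug_carton: Small upright cardboard carton, 28 x 28 x 95 mm, in front of the bins. Origin: centre of its underside. Bystander.
- fluid_bottle: Yellow bottle, 64 mm across, 165 mm tall, standing to the left of the row. Origin: centre of its underside. Bystander.
- spanner: Steel spanner, 180 mm long, lying flat to the right of the row. Origin near its middle, on the bench. Bystander.

How it is judged:
By the outcome, as a careful person would: the job done as asked, in the order asked, and still so for the second after the job is handed in, while the arm keeps its last pose, push and grip.
It also fails if it takes over 48 s, if anything falls off the work surface, if the arm or the gripper's body presses on something with over 40 N, if the wrist force passes 120 N, or if a joint passes its speed limit or range.

## Working session

There is one attempt and no reset: what is moved stays moved. The work goes in short steps, Python scripts to look and compute and a tool call to move; the robot and the scene stay as the last step left them, time stands still between calls to the robot, and variables do not carry over. Pictures are saved under pics/ and viewed, at most 10 in all, crops included, and the job is handed in when it is done.

Besides the shell and the picture viewer there is one more tool, called after ">>>" as a command line: name --argument value ..., lists and objects as JSON in quotes. step_arm: Moves the arm, as the interface text tells. Its arguments: {"type":"object","properties":{"commands":{"type":"array","items":{"type":"number"}},"squeeze":{"type":"number"}},"required":["commands"]}

```bash
mkdir -p pics; python3 - <<'E'
from workcell import *
import cv2
o=get_obs();print(o)
for n in("top","side"):
    cv2.imwrite(f"pics/{n}0.png",camera(n)[:,:,::-1]);p=camera_params(n);print(n,p["mtx"],p["extrinsics"])
E
```

```text
{'clock': 0.0, 'joint_pos': array([ 1.29938683,  0.33285555, -0.06467642,  1.46090513,  0.02161575,
        1.3499454 , -0.08851678]), 'joint_velocities': array([-3.40128294e-04,  9.41654649e-04, -1.94188520e-03, -1.06042999e-04,
        1.77240638e-04, -8.27318599e-05,  1.73916602e-04]), 'tau': array([-3.32939371e-04, -6.25440073e+01,  4.89558047e-02, -3.91608775e+01,
        1.62222428e-02,  9.78726195e-03, -3.86242573e-05]), 'position': array([ 0.15378993, -0.60539785,  0.23054337]), 'ee_rot': array([ 9.92272409e-01,  1.24076441e-01, -1.32388934e-04, -6.96358818e-04]), 'ft_force': array([-0.165702  ,  0.35962093,  0.08101465]), 'torque': array([-0.05579493,  0.02655053,  0.04110861]), 'grasp_force': 0.0, 'grip_width': 0.9993710650477016}
top [[611.31656832   0.         320.12844178]
 [  0.         611.31656832 240.98218927]
 [  0.           0.           1.        ]] [[-0.00952505 -0.99993715 -0.00591421  0.01951746]
 [-0.98716224  0.01034606 -0.15938526  0.53842755]
 [ 0.15943643  0.00432014 -0.98719874  1.46569114]
 [ 0.          0.          0.          1.        ]]
side [[619.39586916   0.         313.64380439]
 [  0.         619.39586916 234.37381547]
 [  0.           0.           1.        ]] [[-0.97890233 -0.20420889  0.00699655  0.52163286]
 [-0.14879206  0.68895013 -0.70937201  0.14900312]
 [ 0.14003979 -0.69544694 -0.70479955  1.4820602 ]
 [ 0.          0.          0.          1.        ]]
```

View pics/top0.png

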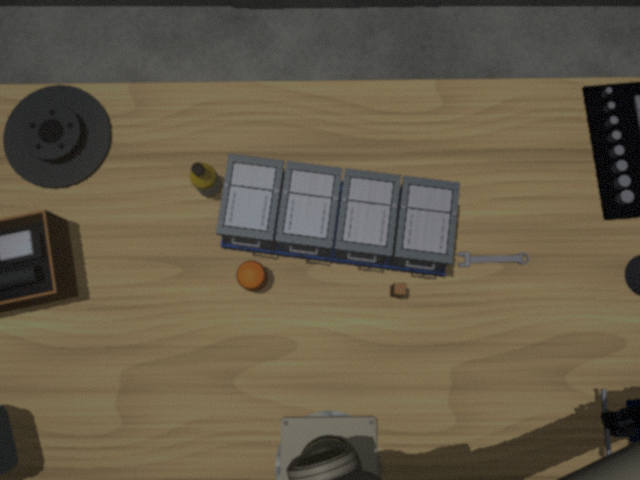

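View pics/side0.png

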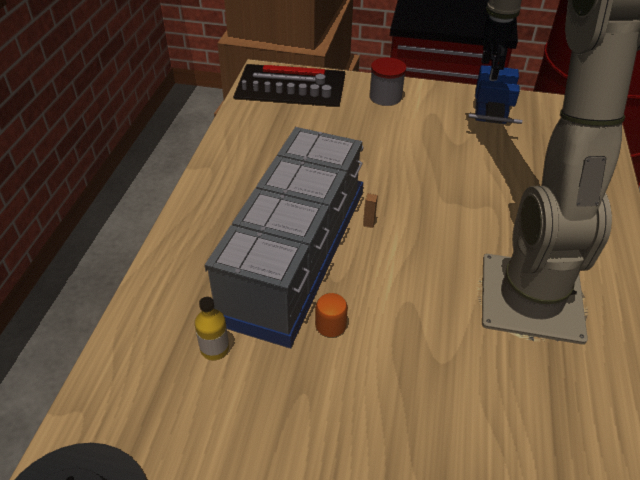

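The top view shows the rack turned slightly, with its lid corners at about (229,155), (460,181) and (219,236). The four light flaps sit at about (252,196), (310,203), (368,210) and (428,219). The filter is at (251,275), the carton at (399,289), the bottle at (203,176) and the spanner at (493,259). The side view agrees.

```bash
cat >h.py <<'E'
from workcell import *
import cv2,numpy as np
def ray(n,uv,z):
    p=camera_params(n);E=p["extrinsics"];R,t=E[:3,:3],E[:3,3]
    c=-R.T@t;d=R.T@np.linalg.inv(p["mtx"])@np.array([*uv,1.]);return c+d*(z-c[2])/d[2]
E
python3 - <<'E'
from h import *
for n,rng in (("top",(150,275,215,465)),("side",(125,290,205,370))):
    im=cv2.imread(f"pics/{n}0.png");g=cv2.cvtColor(im,cv2.COLOR_BGR2GRAY);hsv=cv2.cvtColor(im,cv2.COLOR_BGR2HSV)
    m=np.zeros_like(g);a,b,c,d=rng
    m[a:b,c:d]=((g>118)&(hsv[:,:,1]<50))[a:b,c:d]*255
    m=cv2.morphologyEx(m,cv2.MORPH_CLOSE,np.ones((4,4)))
    cs=[c for c in cv2.findContours(m,0,2)[0] if cv2.contourArea(c)>200]
    for c in cs:
        P=np.array([ray(n,q,.19)[:2] for q in c[:,0].astype(float)],np.float32)
        r=cv2.minAreaRect(P);print(n,cv2.boundingRect(c),np.round(r[0],4),np.round(r[1],3),round(r[2],1))
    cv2.imwrite(f"pics/m{n}.png",m)
im=cv2.imread("pics/top0.png")[145:285,205:475]
cv2.imwrite("pics/crop.png",cv2.resize(im,None,fx=2.9,fy=2.9,interpolation=cv2.INTER_CUBIC))
E
```

```text
top (405, 211, 44, 43) [ 0.5331 -0.2248] [0.091 0.085] 81.8
top (410, 188, 41, 23) [ 0.6077 -0.2352] [0.088 0.042] 82.0
top (345, 180, 48, 66) [ 0.5793 -0.0959] [0.092 0.141] 82.1
top (286, 172, 48, 66) [0.5982 0.0363] [0.092 0.141] 81.9
top (226, 165, 50, 66) [0.6169 0.169 ] [0.092 0.142] 82.0
side (219, 233, 79, 47) [0.6173 0.1777] [0.094 0.143] 82.1
side (245, 196, 74, 41) [0.5986 0.0458] [0.093 0.143] 81.9
side (268, 163, 69, 36) [ 0.5799 -0.0859] [0.093 0.143] 82.1
side (289, 133, 64, 32) [ 0.5612 -0.2177] [0.093 0.143] 82.2
```

View pics/crop.png

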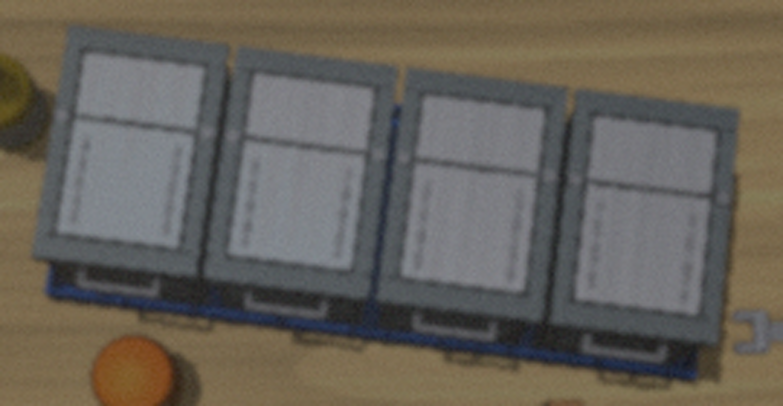

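The two views agree on x and on size, but differ by about 9 mm in y, which is within the flap's half-width, so I take the mean. Push points: 1 (.575,.179), 2 (.557,.047), 3 (.538,-.085) and 4 (.520,-.216), with rack yaw about -8°. I'll move above flap 4 first, closing the fingers on the way.

>>> step_arm --commands '[0,0.05,0.05,0.02,0,0,-0.012,0,0.12,0.13,0.05,0,0,-0.03,0,0.19,0.2,0.07,0,0,-0.05,0,0.26,0.28,0.07,0,0,-0.06,0,0.33,0.35,0.07,0,0,-0.08,0,0.4,0.42,0.07,0,0,-0.1,0,0.47,0.5,0.07,0,0,-0.124,0,0.54,0.58,0.07,0,0,-0.124,0,0.61,0.65,0.07,0,0,-0.124,0,0.61,0.65,0.07,0,0,-0.124]' --squeeze 20

```text
clock: 1.35
position: [0.5226, -0.2103, 0.2728]
ee_rot: [0.998, -0.066, 0.0, -0.001]
ft_force: [-0.5, -0.9, -0.9]
grip_width: -0.001
grasp_force: 0.0
```

```bash
python3 - <<'E'
from h import *
o=get_obs();print(o["clock"],o["position"],o["ee_rot"],o["ft_force"],o["grip_width"])
cv2.imwrite("pics/w1.png",camera("wrist")[:,:,::-1])
cv2.imwrite("pics/s1.png",camera("side")[:,:,::-1])
p=camera_params("wrist");K,T=p["mtx"],p["tool_from_camera"];print(K,T)
from scipy.spatial.transform import Rotation as R
Rt=R.from_quat(o["ee_rot"]).as_matrix()
for q in ((.52,-.216,.19),):
    t=Rt.T@(np.array(q)-o["position"]);c=np.linalg.inv(T)@[*t,1];u=K@c[:3];print(u/u[2])
E
```

```text
1.35 [ 0.52261411 -0.21028432  0.27278973] [ 9.97812904e-01 -6.60892253e-02  6.07950906e-05 -1.27259166e-03] [-0.49854146 -0.90716269 -0.88149498] -0.001260969065807831
[[334.74938768   0.         319.00707888]
 [  0.         334.74938768 235.02543845]
 [  0.           0.           1.        ]] [[-3.96823706e-04 -9.59207824e-01 -2.82701598e-01  7.17123694e-02]
 [ 9.99999661e-01 -5.84721622e-04  5.80279647e-04  5.73061012e-04]
 [-7.21910515e-04 -2.82701272e-01  9.59207730e-01 -1.42426067e-01]
 [ 0.00000000e+00  0.00000000e+00  0.00000000e+00  1.00000000e+00]]
[326.80296533 244.74824255   1.        ]
```

View pics/w1.png

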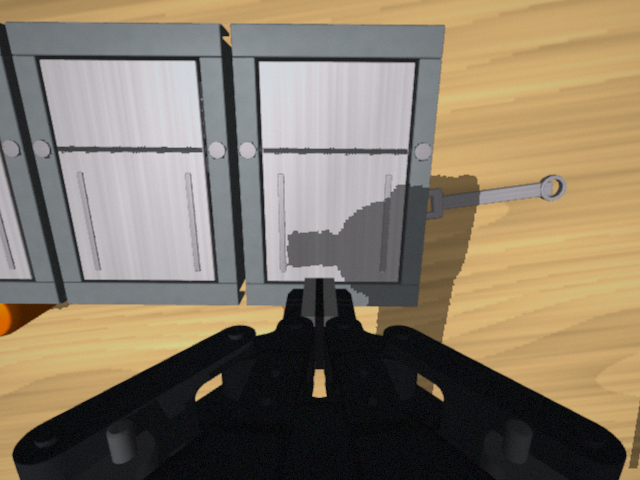

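View pics/s1.png

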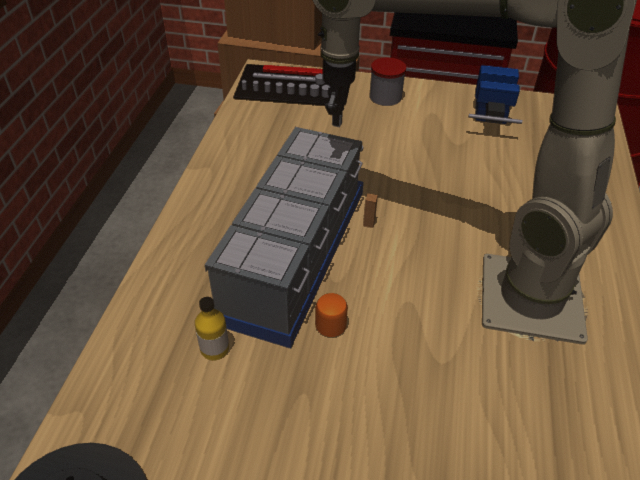

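The wrist view shows flap 4 with its axle line at row 151 (cols 260-407) and its front edge at about row 283 (cols 265-400). The predicted push point (327,245) falls inside the front part. The side view shows the arm clear of everything. I'll refine with wrist rays.

```bash
cat >>h.py <<'E'
from scipy.spatial.transform import Rotation
def wray(o,uv,z):
    p=camera_params("wrist");K,T=p["mtx"],p["tool_from_camera"]
    R=Rotation.from_quat(o["ee_rot"]).as_matrix()@T[:3,:3]
    c=o["position"]+Rotation.from_quat(o["ee_rot"]).as_matrix()@T[:3,3]
    d=R@np.linalg.inv(K)@np.array([*uv,1.]);return c+d*(z-c[2])/d[2]
E
python3 - <<'E'
from h import *
o=get_obs()
for n,uv in(("axleL",(262,152)),("axleR",(408,152)),("frontL",(266,283)),("frontR",(402,283)),("ax3L",(56,150)),("ax3R",(202,150))):print(n,wray(o,uv,.19).round(4))
E
```

```text
axleL [ 0.5863 -0.1878  0.19  ]
axleR [ 0.573  -0.2823  0.19  ]
frontL [ 0.4942 -0.1732  0.19  ]
frontR [ 0.4803 -0.2719  0.19  ]
ax3L [ 0.6063 -0.055   0.19  ]
ax3R [ 0.593  -0.1493  0.19  ]
```

>>> step_arm --commands '[0,0,-0.016,0,0,0,0,0,0,-0.016,-0.03,0,0,0,0,0,-0.016,-0.06,0,0,0,0,0,-0.016,-0.09,0,0,0,0,0,-0.016,-0.115,0,0,0,0,0,-0.016,-0.125,0,0,0,0,0,-0.016,-0.13,0,0,0,0,0,-0.016,-0.135,0,0,0,0,0,-0.016,-0.14,0,0,0,0,0,-0.016,-0.145,0,0,0]'

```text
clock: 2.7
position: [0.5203, -0.2255, 0.1883]
ee_rot: [0.998, -0.07, 0.001, 0.0]
ft_force: [-12.8, 4.2, 29.9]
grip_width: 0.001
grasp_force: 15.2
```

30 N at z = 0.188 is far above the 3 to 5 N spring, so flap 4 has stopped dead. On to flap 3.

>>> step_arm --commands '[0,0,0,0.05,0,0,0,0,0.01,0.06,0.08,0,0,0,0,0.02,0.14,0.08,0,0,0,0,0.031,0.22,0.08,0,0,0,0,0.031,0.22,0.05,0,0,0,0,0.031,0.22,0.025,0,0,0,0,0.031,0.22,0.015,0,0,0,0,0.031,0.22,0.01,0,0,0,0,0.031,0.22,0.005,0,0,0,0,0.031,0.22,0.002,0,0,0]'

```text
clock: 3.95
position: [0.5387, -0.094, 0.1879]
ee_rot: [0.998, -0.071, 0.0, 0.0]
ft_force: [-2.1, -1.5, 3.5]
grip_width: -0.004
grasp_force: 1.4
```

Only 3.5 N here, which is ambiguous, so I'll press 6 mm further, slowly.

>>> step_arm --commands '[0,0,0,-0.001,0,0,0,0,0,0,-0.002,0,0,0,0,0,0,-0.003,0,0,0,0,0,0,-0.004,0,0,0,0,0,0,-0.005,0,0,0,0,0,0,-0.006,0,0,0,0,0,0,-0.007,0,0,0,0,0,0,-0.008,0,0,0,0,0,0,-0.008,0,0,0,0,0,0,-0.008,0,0,0]'

```text
clock: 5.2
position: [0.5385, -0.0932, 0.1827]
ee_rot: [0.998, -0.07, 0.0, -0.0]
ft_force: [1.9, 0.9, 1.3]
grip_width: -0.004
grasp_force: 1.2
```

It's already 7 mm down at about the spring force, so flap 3 swings. I'll push it open to about 58 mm down.

>>> step_arm --commands '[0,0,0,-0.01,0,0,0,0,0,0,-0.02,0,0,0,0,0,0,-0.03,0,0,0,0,0,0,-0.04,0,0,0,0,0,0,-0.05,0,0,0,0,0,0,-0.06,0,0,0,0,0,0,-0.07,0,0,0,0,0,0,-0.08,0,0,0,0,0,0,-0.086,0,0,0,0,0,0,-0.086,0,0,0]'

```text
clock: 6.45
position: [0.5379, -0.0933, 0.1306]
ee_rot: [0.998, -0.07, -0.001, -0.0]
ft_force: [-3.3, 1.1, 1.6]
grip_width: -0.002
grasp_force: 1.3
```

```bash
python3 - <<'E'
from h import *
o=get_obs();print(o["clock"],o["position"],o["ft_force"])
a=camera("side")[100:300,190:390,::-1];b=camera("wrist")[:,:,::-1]
cv2.imwrite("pics/f.png",np.hstack([cv2.resize(a,(400,400)),cv2.resize(b[:400],(400,400))]))
E
```

```text
6.45 [ 0.53793557 -0.09328506  0.13057449] [-3.32108212  1.10657695  1.62376654]
```

View pics/f.png

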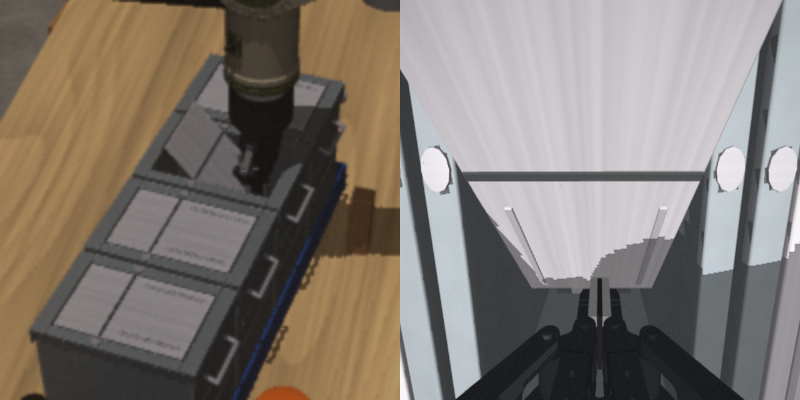

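Flap 3 is open with the fingers resting on its front part. From the pictures and the geometry I estimate 46 to 49°. I'll go a little deeper and forward for margin, keeping the gripper body clear of the lid.

>>> step_arm --commands '[0,0.002,0,-0.002,0,0,0,0,0.004,0,-0.004,0,0,0,0,0.006,-0.001,-0.006,0,0,0,0,0.008,-0.001,-0.008,0,0,0,0,0.01,-0.001,-0.008,0,0,0,0,0.012,-0.002,-0.008,0,0,0,0,0.012,-0.002,-0.008,0,0,0,0,0.012,-0.002,-0.008,0,0,0,0,0.012,-0.002,-0.008,0,0,0,0,0.012,-0.002,-0.008,0,0,0]'

```text
clock: 7.8
position: [0.5459, -0.0942, 0.1265]
ee_rot: [0.998, -0.07, 0.0, -0.0]
ft_force: [-1.7, 5.0, 1.3]
grip_width: 0.003
grasp_force: 1.4
```

```bash
python3 - <<'E'
from h import *
o=get_obs();print(o["clock"],o["position"],o["ft_force"])
a=camera("side")[100:300,190:390,::-1];b=camera("wrist")[:,:,::-1]
cv2.imwrite("pics/g.png",np.hstack([cv2.resize(a,(400,400)),cv2.resize(b[:400],(400,400))]))
E
```

```text
7.8 [ 0.54593961 -0.09418852  0.12646647] [-1.7143692   5.02609987  1.28449224]
```

View pics/g.png

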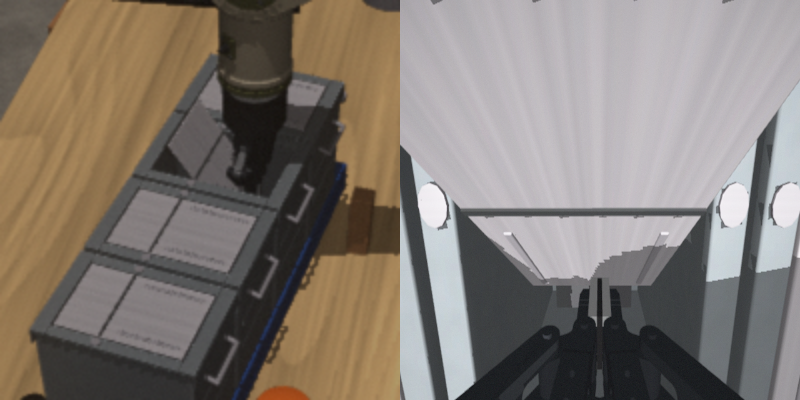

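Flap 3 is now clearly steeper, about 55°, with the fingers still on it and nothing else disturbed. Handing in.

```bash
python3 -c "
from workcell import *
print(hand_in())"
```

```text
the job is handed in; nothing more can be done
None
```

Flap 3 (third from the left) is the one with room: I pressed flap 4, which stopped dead, then flap 3, which swung; the shut fingers are holding it open at an estimated 55°, and I did not need to test flaps 1 and 2.

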